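# Clamp a stretcher bar with the ratchet lever and hold

## Robot

A 6-joint arm with a two-finger parallel gripper is mounted at the origin on the work surface. World frame = base frame: x ahead of the robot, y to its left, z up, the work surface at z = 0. Lengths are in mm, angles in rad, forces in N, time in s.
With the tool pointing down it reaches from about 425 to 950 mm from the base axis. Payload 14.7 kg.
Tool frame: the origin (TCP) lies midway between the tips of the shut fingers; the grasp point (between the pads) lies bot.grip_depth behind it (bot.grip_depth is the distance from the TCP to the grasp point, in mm); z points along the fingers, y is the line along which they close (so a half turn about z gives the same grasp; the last joint's range is limited). The gripper opens to 85 mm and grips with 20 to 120 N. Pads are 22 mm wide; open, the fingers measure 114 mm over their backs; the gripper's body (76 mm by 85 mm) begins 54 mm behind the grasp point. The pads swing forward as they close: fully open they stand 13 mm farther back than shut.
Start: joints at [-0.047, 0.48, 1.596, -0, 1.065, -0.047], TCP at [649.994, 0.021, 231.297] pointing down, gripper open.
Joint ranges: [-2.75, 2.75], [-0.82, 2.05], [0.23, 2.67], [-1.56, 4.7], [0.09, 2.69], [-2.92, 2.92]. Speed limits (rad/s): [1.89, 1.89, 2.39, 3.01, 3.01, 3.01].

## Interface

Orientations are given as a rotation vector (axis times angle).
In Python, from bench import bot gives the robot as it stands.
- The arm moves only by the shell command python3 -m inch 'ROWS' [FORCE]. ROWS is JSON, a list of rows, each a list of 7 numbers: the gripper command: -1 is shut, 1 is fully open, values between are in proportion, then the shift along the world's x, y, z in mm, then the turn, a rotation vector about the world's x, y, z in rad. In form: [[jaw, tx, ty, tz, ax, ay, az], ...]. A call has exactly 5 rows; each row shifts and turns the commanded pose from where the row before left it; what a row does not reach is not made up. A row lasts 1/12 s, in which the tool goes at most 41.7 mm and 7.16 degrees, less where a joint would pass 70% of its speed; a pose out of reach is approached as far as the arm can. A call with a gripper value outside its range is refused whole. The fingers move at their own pace and stop on an object; FORCE is the grip in N (left out, the last holds). Time passes only in rows, so rows that do not move let the fingers close, or fill a call up. It gives the time, the measured TCP pose, the force, the opening and the grip force at its end, in the units of the state.
- bot.sense(): the state, without advancing time (a new reading comes with each control period).
- bot.capture(name): name is "scene" or "side" or "wrist"; returns a dict with "image" (400x640x3 uint8, red, green, blue), "fx", "fy", "cx", "cy" (pixels), "R" (3x3) and "t" (3): a world point X has camera coordinates R X + t; the wrist camera has in their place "T_tool_cam" (4x4, takes a point from camera to tool coordinates, whose origin is the TCP and whose axes are the flange's). Camera axes: x right, y down, z forward; pixel columns grow to the right and rows downward; lengths in mm; the calibration is good to about 2 mm. A picture is of the moment at which its call begins: read the wrist's pose just before it. There is no depth.
- bot.sign_off(): hands the job in; it is judged then, once.
The state is a dict: "time_s": time; "joint_positions": joint angles; "joint_velocities": joint speeds; "effort": joint torques, N m; "position": TCP position; "ee_rot": TCP orientation; "wrist_force": force on the tool from outside, world axes, zero at the start; "ft_torque": the same for the moment, N m; "gripper_width": opening from 0.0 (shut) to 1.0 (fully open); "grasp_force": force on a finger pad.
Only numpy, scipy, OpenCV 4.12 (cv2) and the standard library are available. Lean on these libraries where they do the work, as an engineer would, in place of code of your own. Each camera call takes 0.05 s, during which the arm holds its last target. There are 200 camera calls.

## Task

A stretcher bar lies in the frame clamp, between the sliding pad and the metal fence. Take the clamp's sprung ratchet lever by its upright handle and advance it, counting the clicks you feel: exactly two clicks if the wide bar is the one in the clamp, exactly five if it is the narrow one, never going past the count. Finish while still holding the handle there, steady in that notch with the bar pressed against the fence (the lever springs back if let go), and leave everything else on the table where it is.

Things in the scene. Friction and masses are not known exactly. Their poses are not given: they have to be found in the camera images.
- clamp: frame clamp, fixed to the table: plywood base 300 x 370 x 12 mm with ratchet lever, sliding jaw and metal fence. Origin on the table; the base spans x -110 to 190 mm, y -180 to 190 mm of its frame, z up. The jaw presses along +x. The bar to clamp lies along y between jaw and fence (x below 90 mm); the spare bar lies on the base beyond the fence (x above 105 mm)
- fence_face (a point): middle of the fence's pressing face, at clamp x = 90, y = 90 mm, 27 mm above the table; the aluminium fence is 190 mm long, 15 mm thick and reaches 42 mm above the table
- pivot (a point): the lever's upright pivot axis, at clamp x = -20, y = -60 mm, 46 mm above the table, at the hub of a dark pin wheel 121 mm across. At rest the lever arm points from it at 230 degrees anticlockwise (from above) from the clamp's x axis. A steel spring pawl, 38 mm high, rubs on the wheel at clamp x = -101, y = -13 mm
- lever_turn (a joint): lever angle, rad: 0 at rest stop, grows anticlockwise from above, end stop 1.2. Notch n is at n x 0.17 (20 mm of handle travel per click), a pin is passed halfway between. A spring drives it back to 0 from anywhere. Push at the handle: in each click it rises to 7 to 9 N just after leaving a notch, falls to 3 to 5 N just before the next notch, then rises again in it. Jaw: 6 mm per click
- handle_mid (a point): middle of the lever's upright round wooden handle, 18 mm in diameter, 68 mm tall (46 to 114 mm above the table); this point is 85 mm above the table and 120 mm from the pivot axis, and swings level about it with the lever. The steel lever arm (22 mm wide) lies just below the handle, its top 46 mm above the table
- lever: the whole lever (pin wheel, arm and handle); its origin is on the pivot axis at table height, its x axis points along the arm to the handle
- press_pad: black pad, 8 x 100 x 18 mm, on springs (600 N/m, 24 mm stroke) before the aluminium jaw; at rest its face is at clamp x = 42 mm; it goes with the jaw until it meets the bar. It meets the wide bar (home at the fence) in the second click, the narrow one in the fifth, pressing 2.4 N at that notch; a bar not yet at the fence is met earlier and pushed home
- wide_bar_mid (a point): centre of the wide wooden stretcher bar, 40 mm wide (its x), 180 mm long (its y), 20 mm thick, loose; in the clamp or in the spare place. Pressed home against the fence it is at clamp x = 70 mm
- wide_bar: the wide bar; its origin is the centre of its underside
- narrow_bar_mid (a point): centre of the narrow wooden stretcher bar, 22 mm wide (its x), 180 mm long (its y), 20 mm thick, loose; in the clamp or in the spare place. Pressed home against the fence it is at clamp x = 79 mm
- narrow_bar: the narrow bar; its origin is the centre of its underside
- glue_bottle: bystander: white glue bottle, 54 mm in diameter, 130 mm tall, standing beside the clamp; origin at the centre of its underside
- low_tin: bystander: low tin, 70 mm in diameter, 50 mm tall, on the base's free corner; origin at the centre of its underside
- palette_knife: bystander: palette knife 200 mm long, lying flat beside the clamp on the lever's side; origin at its middle, underside
- brush_jar: bystander: glass jar with brushes, 76 mm in diameter, brushes up to 270 mm tall; origin at the centre of its underside
- paint_jar: bystander: green paint jar, 76 mm in diameter, 110 mm tall; origin at the centre of its underside
- medium_jar: bystander: amber jar, 70 mm in diameter, 90 mm tall; origin at the centre of its underside
- brayer: bystander: rubber hand roller lying on the table, 165 mm long, 36 mm high; origin under the roller
There are look-alikes about, which are no part of the job. Leave any yellow look-alike of the wide_bar alone.

How it is judged:
By the outcome, as a careful person would: the job done as asked, in the order asked, and still so for the second after the job is handed in, while the arm keeps its last pose, push and grip.
It also fails if it takes over 58 s, if anything falls off the work surface, if the arm or the gripper's body presses on something with over 40 N, if the wrist force passes 120 N, or if a joint passes its speed limit or range.

## Working session

There is one attempt and no reset: what is moved stays moved. The work goes in short steps, Python scripts to look and compute and a shell command to move; the robot and the scene stay as the last step left them, time stands still between calls to the robot, and variables do not carry over. Pictures are saved under pics/ and viewed, at most 10 in all, crops included, and the job is handed in when it is done.

```bash
mkdir -p pics
python3 - <<'E'
from bench import bot
import cv2
print(bot.grip_depth, bot.sense())
for n in("scene","side"):
    c=bot.capture(n); cv2.imwrite(f"pics/{n}0.png",c["image"][:,:,::-1]); print(n,{k:v for k,v in c.items() if k!="image"})
E
```

```text
18.700000000000003 {'time_s': 0.0, 'joint_positions': array([-4.65909003e-02,  4.80835000e-01,  1.59684613e+00,  8.46836012e-06,
        1.06509942e+00, -4.66387888e-02]), 'joint_velocities': array([-0.00055334, -0.00029634,  0.0008893 ,  0.00080669,  0.00046742,
        0.00030938]), 'effort': array([ 2.41355090e-03, -9.50650907e+01, -4.30184269e+01, -5.27583288e-04,
        1.24796593e-02,  1.26860105e-04]), 'position': array([6.49603273e+02, 4.81531116e-02, 2.30680677e+02]), 'ee_rot': array([-2.22076817e+00, -2.22086540e+00,  1.24755136e-03]), 'wrist_force': array([ 0.5718562 , -0.21379452,  0.1301893 ]), 'ft_torque': array([-0.03713744, -0.03210809,  0.02206938]), 'grasp_force': 0.0, 'gripper_width': 1.001501150663164}
scene {'fx': 507.23912885981264, 'fy': 507.23912885981264, 'cx': 314.132342964406, 'cy': 196.9175919097565, 'R': array([[-0.6977211 ,  0.71636741, -0.00173081],
       [ 0.61009463,  0.59294472, -0.52554839],
       [-0.37545947, -0.36774216, -0.85076195]]), 't': array([ 390.90188171, -300.65593181, 2033.29157361])}
side {'fx': 397.7348714552108, 'fy': 397.7348714552108, 'cx': 319.93877226709077, 'cy': 200.01323964829967, 'R': array([[ 0.96228404, -0.27129915,  0.02015454],
       [-0.17289459, -0.6670813 , -0.72464474],
       [ 0.21004021,  0.69382946, -0.68882784]]), 't': array([-525.06722193,  169.0355844 , 1049.69832172])}
```

View pics/scene0.png

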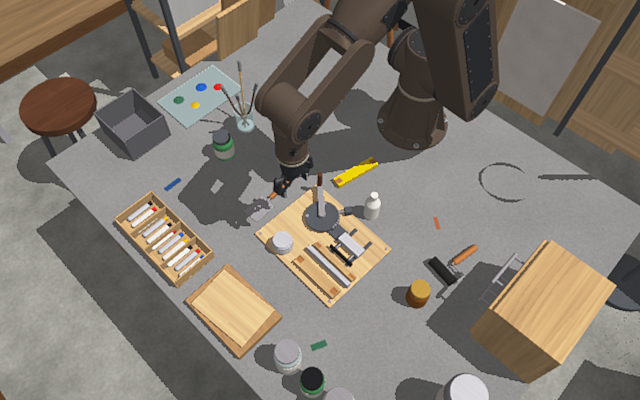

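View pics/side0.png

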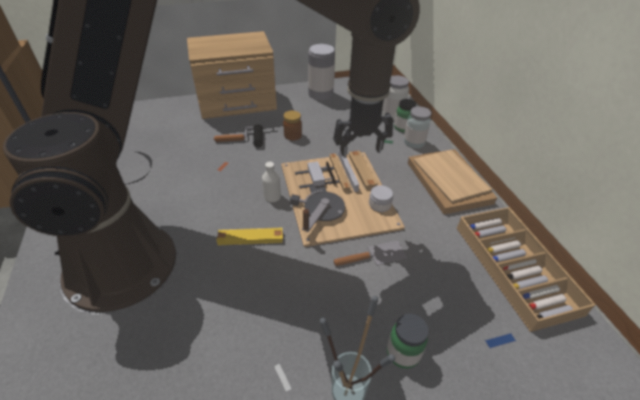

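The scene view shows the clamp base with corners near (254,233), (310,190), (391,252) and (330,305), the pin wheel at (321,216), and the handle at about (319,185). The side view shows the same clamp with its wheel at (323,207). The yellow look-alike bar lies outside the clamp, at (355,173) in the scene view. I'll enlarge the clamp next.

Run:
```python
import cv2
a=cv2.imread("pics/scene0.png")[165:310,240:400]
cv2.imwrite("pics/crop1.png",cv2.resize(a,None,fx=4.1,fy=4.1,interpolation=cv2.INTER_CUBIC))
```

```text
(no output)
```

View pics/crop1.png

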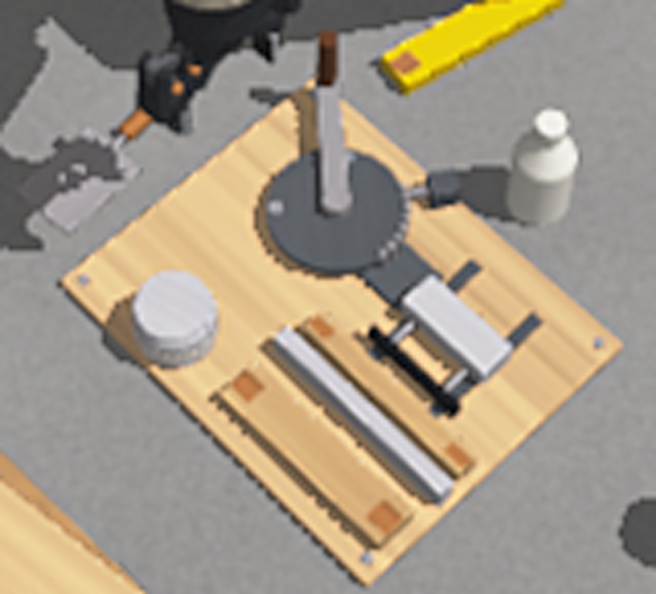

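In the enlarged crop the clamp's base corners are at crop (310,82), (62,283), (622,345) and (365,587). The fence runs from (285,335) to (440,495), and the black pad is at (412,370). The bar in the clamp, between pad and fence, runs from (318,328) to (460,455). The spare bar beyond the fence runs from (245,385) to (390,520) and looks wider. The yellow bar at (475,40) is the look-alike outside the clamp, so I'll leave it. Now I'll fit the clamp pose and measure the bars.

```bash
cat > h.py <<'E'
import numpy as np, cv2
from scipy.optimize import least_squares
from scipy.spatial.transform import Rotation as Rn
def proj(c,X):
    p=np.asarray(X,float)@np.asarray(c["R"]).T+c["t"]; return np.c_[c["fx"]*p[:,0]/p[:,2]+c["cx"],c["fy"]*p[:,1]/p[:,2]+c["cy"]]
def cl2w(q,P):
    P=np.atleast_2d(np.asarray(P,float)); a=q[2]; R=np.array([[np.cos(a),-np.sin(a),0],[np.sin(a),np.cos(a),0],[0,0,1]])
    return P@R.T+[q[0],q[1],0]
def handle(q,th=0,z=85):
    a=np.deg2rad(230)+th; return cl2w(q,[-20+120*np.cos(a),-60+120*np.sin(a),z])[0]
def rectify(c,q,z,x0,x1,y0,y1,s):
    # top-down picture: column=clamp y, row=clamp x
    dst=np.float32([[0,0],[(y1-y0)*s,0],[(y1-y0)*s,(x1-x0)*s],[0,(x1-x0)*s]])
    src=proj(c,cl2w(q,[[x0,y0,z],[x0,y1,z],[x1,y1,z],[x1,y0,z]])).astype(np.float32)
    return cv2.warpPerspective(c["image"],cv2.getPerspectiveTransform(src,dst),(int((y1-y0)*s),int((x1-x0)*s)),flags=cv2.INTER_CUBIC)
E
python3 - <<'E'
from h import *
from bench import bot
c=bot.capture("scene")
px=np.array([[310,82],[62,283],[622,345],[365,587]])/4.1+[240,165]
P=[[-110,-180,12],[190,-180,12],[-110,190,12],[190,190,12]]
r=least_squares(lambda q:(proj(c,cl2w(q,P))-px).ravel(),[600,0,0.0])
for a in(1.5,3,-1.5):
    s=least_squares(lambda q:(proj(c,cl2w(q,P))-px).ravel(),[600,0,a]); r=s if s.cost<r.cost else r
q=r.x; print(q,np.rad2deg(q[2]),r.fun.round(1))
np.save("q.npy",q)
print("pivot",cl2w(q,[-20,-60,46]),"handle",handle(q), (proj(c,[handle(q,z=114)])-[240,165])*4.1)
im=rectify(c,q,32,-20,190,-20,200,3)
cv2.imwrite("pics/rect1.png",im[:,:,::-1])
E
```

```text
[ 6.00580243e+02  1.13830323e+02 -3.11294432e-02] -1.7835857113803117 [ 0.6 -1.2 -1.2  0.2  0.3  0.2  0.4  0.4]
pivot [[578.72246809  54.48187977  46.        ]] handle [498.76420292 -34.99815058  85.        ] [[324.75786277  39.94276643]]
```

View pics/rect1.png

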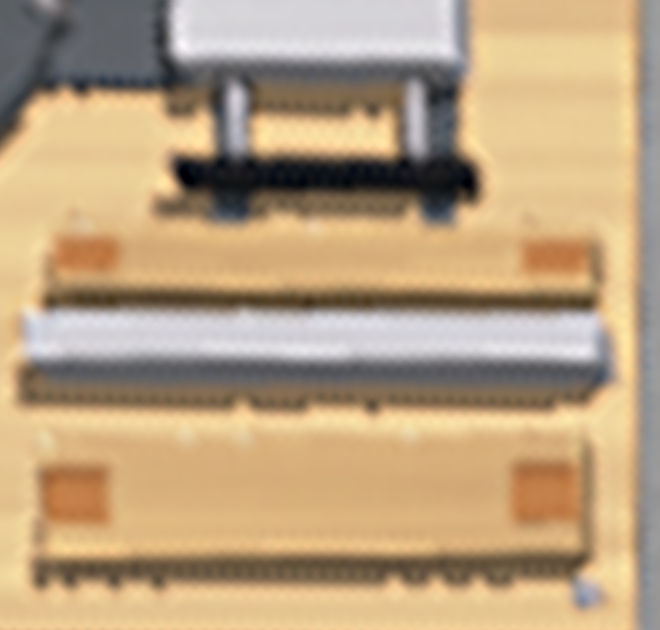

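The top-down view at bar-top height uses 3 px/mm. The bar in the clamp spans rows 222–290, about 22 mm, so it is the narrow bar, lying about 12 mm short of the fence. The spare spans rows 430–550, 40 mm, so it is the wide bar. That means **five clicks**. The predicted handle top matches the picture to about 1 px. I'll move above the handle with the closing line along its tangent, yaw −0.73.

```bash
python3 -m inch '[[1,-30,-7,-7,0,0,-0.12],[1,-30,-7,-7,0,0,-0.12],[1,-30,-7,-7,0,0,-0.12],[1,-30,-7,-7,0,0,-0.12],[1,-31,-7,-7,0,0,-0.12]]' 40; python3 -m inch '[[1,0,0,0,0,0,-0.12],[1,0,0,0,0,0,-0.01],[1,0,0,0,0,0,0],[1,0,0,0,0,0,0],[1,0,0,0,0,0,0]]'
python3 - <<'E'
from h import *
from bench import bot
s=bot.sense(); c=bot.capture("wrist"); print(s["position"],s["ee_rot"],s["wrist_force"])
q=np.load("q.npy")
T=np.eye(4); T[:3,:3]=Rn.from_rotvec(s["ee_rot"]).as_matrix(); T[:3,3]=s["position"]
C=np.linalg.inv(T@np.array(c["T_tool_cam"])); c["R"]=C[:3,:3]; c["t"]=C[:3,3]
print(proj(c,[handle(q,z=114),handle(q,z=46),cl2w(q,[-20,-60,46])[0]]))
cv2.imwrite("pics/w1.png",c["image"][:,:,::-1]); np.save("cam.npy",C)
print(c["fx"],c["cx"],c["cy"])
E
```

```text
time_s: 0.57
position: [497.5, -35.1, 195.8]
ee_rot: [-2.783, -1.458, 0.0]
wrist_force: [0.7, -0.8, -0.4]
gripper_width: 0.995
grasp_force: 0.0
time_s: 0.98
position: [500.0, -34.9, 196.4]
ee_rot: [2.866, 1.287, 0.001]
wrist_force: [0.1, 0.4, 0.3]
gripper_width: 1.002
grasp_force: 0.0
[499.99127682 -34.85905581 196.40630625] [2.86551361e+00 1.28698189e+00 9.65461291e-04] [0.05004781 0.37946633 0.3103139 ]
[[317.1137469  207.37767655]
 [317.18038848 187.82846885]
 [317.32584816  66.91651057]]
277.7168307518521 317.25843546481724 199.86150050329175
```

View pics/w1.png

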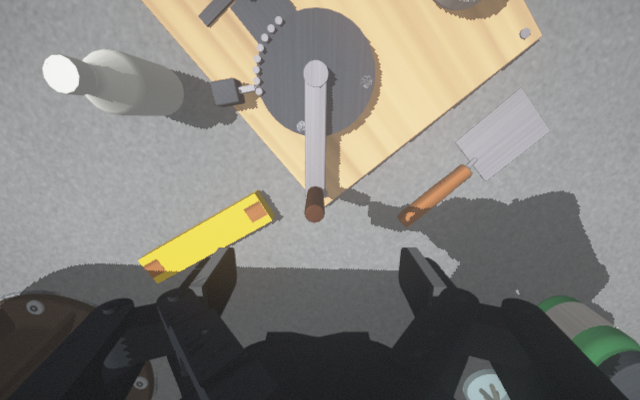

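The wrist view shows the handle's top end at about (314,212), its foot at about (315,190), the hub at (316,73), and the yellow look-alike clear at (205,235). I'll back-project the handle and hub.

Run:
```python
from h import *
C=np.load("cam.npy"); q=np.load("q.npy")
def bp(u,v,z):
    d=np.array([(u-317.26)/277.72,(v-199.86)/277.72,1]); R=C[:3,:3]; o=-R.T@C[:3,3]; d=R.T@d; return o+d*(z-o[2])/d[2]
h=bp(314.3,211.5,114); f=bp(315,190,46); p=bp(316,73,50)
print(h,f,p,np.hypot(*(h-p)[:2]),np.rad2deg(np.arctan2(*(h-p)[1::-1]))%360, handle(q))
```

```text
[494.49178869 -36.16777683 114.        ] [495.36591564 -35.23771327  46.        ] [573.82584212  50.89185835  50.        ] 117.78485517850939 227.658307380153 [498.76420292 -34.99815058  85.        ]
```

```bash
python3 -m inch '[[1,-4,-1,-27,0,0,0],[1,0,0,-30,0,0,0],[1,0,0,-30,0,0,0],[1,0,0,-25,0,0,0],[1,0,0,-15,0,0,0]]' 40; python3 -m inch '[[0,0,0,0,0,0,0],[-0.2,0,0,0,0,0,0],[-0.3,0,0,0,0,0,0],[-0.4,0,0,0,0,0,0],[-0.5,0,0,0,0,0,0]]' 40
```

```text
time_s: 1.45
position: [494.4, -35.7, 66.8]
ee_rot: [-2.866, -1.285, 0.003]
wrist_force: [0.0, -0.6, -0.2]
gripper_width: 1.0
grasp_force: 0.0
time_s: 1.87
position: [495.9, -36.1, 70.5]
ee_rot: [2.867, 1.282, 0.003]
wrist_force: [-0.6, 0.1, 0.3]
gripper_width: 0.298
grasp_force: 0.0
```

```bash
python3 -m inch '[[-0.6,0,0,0,0,0,0],[-0.8,0,0,0,0,0,0],[-1,0,0,0,0,0,0],[-1,0,0,0,0,0,0],[-1,0,0,0,0,0,0]]' 40
python3 - <<'E'
from h import *
from bench import bot
s=bot.sense(); print(s["position"],s["wrist_force"],s["ft_torque"],s["gripper_width"],s["grasp_force"])
c=bot.capture("wrist"); cv2.imwrite("pics/w2.png",c["image"][:,:,::-1])
E
```

```text
time_s: 2.28
position: [495.6, -36.0, 70.2]
ee_rot: [2.867, 1.282, 0.002]
wrist_force: [-0.7, 0.7, 10.9]
gripper_width: 0.196
grasp_force: 38.7
[495.58473899 -36.01592805  70.23480946] [-0.65319593  0.73763117 10.888017  ] [0.17579316 0.29250787 0.04411933] 0.1962472950377489 38.6722469329834
```

View pics/w2.png

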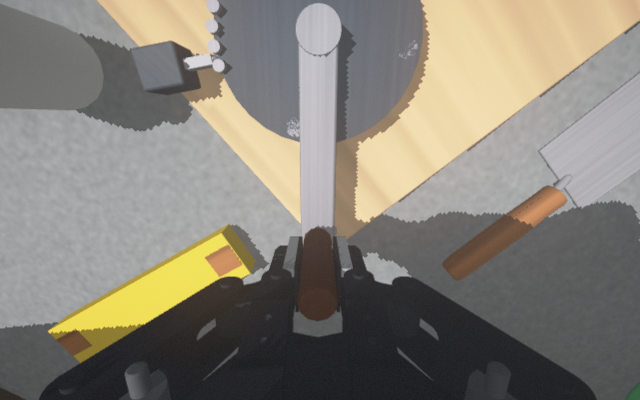

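The grasp holds: the handle is between the pads, opening about 17 mm, grip 39 N. I'll work out the arc steps, four calls per click.

Run:
```python
import numpy as np
a=np.deg2rad(228)+np.arange(0,21)*.0425
P=120*np.c_[np.cos(a),np.sin(a)]
for k in range(20): print(k+1,((P[k+1]-P[k])/5).round(2), end="; ")
print((P-P[0])[::4].round(1), "pivot", [495.6,-36]-P[0])
```

```text
1 [ 0.77 -0.67]; 2 [ 0.8  -0.63]; 3 [ 0.83 -0.6 ]; 4 [ 0.85 -0.56]; 5 [ 0.87 -0.53]; 6 [ 0.9  -0.49]; 7 [ 0.92 -0.45]; 8 [ 0.93 -0.41]; 9 [ 0.95 -0.37]; 10 [ 0.97 -0.33]; 11 [ 0.98 -0.29]; 12 [ 0.99 -0.25]; 13 [ 1.  -0.2]; 14 [ 1.01 -0.16]; 15 [ 1.01 -0.12]; 16 [ 1.02 -0.08]; 17 [ 1.02 -0.03]; 18 [1.02 0.01]; 19 [1.02 0.05]; 20 [1.02 0.1 ]; [[  0.    0. ]
 [ 16.2 -12.3]
 [ 34.3 -21.7]
 [ 53.8 -27.9]
 [ 73.9 -30.7]
 [ 94.3 -30. ]] pivot [575.89567276  53.17737906]
```

First click, in quarters.

```bash
f(){ grep -E 'time|posi|force' | tr '\n' ' '; echo; }
python3 -m inch '[[-1,0.8,-0.7,0,0,0,0.0085],[-1,0.8,-0.7,0,0,0,0.0085],[-1,0.8,-0.7,0,0,0,0.0085],[-1,0.8,-0.6,0,0,0,0.0085],[-1,0.7,-0.6,0,0,0,0.0085]]' | f
python3 -m inch '[[-1,0.8,-0.6,0,0,0,0.0085],[-1,0.8,-0.6,0,0,0,0.0085],[-1,0.8,-0.6,0,0,0,0.0085],[-1,0.8,-0.7,0,0,0,0.0085],[-1,0.8,-0.7,0,0,0,0.0085]]' | f
python3 -m inch '[[-1,0.8,-0.6,0,0,0,0.0085],[-1,0.8,-0.6,0,0,0,0.0085],[-1,0.8,-0.6,0,0,0,0.0085],[-1,0.8,-0.6,0,0,0,0.0085],[-1,0.9,-0.6,0,0,0,0.0085]]' | f
python3 -m inch '[[-1,0.8,-0.6,0,0,0,0.0085],[-1,0.8,-0.6,0,0,0,0.0085],[-1,0.9,-0.6,0,0,0,0.0085],[-1,0.9,-0.5,0,0,0,0.0085],[-1,0.9,-0.5,0,0,0,0.0085]]' | f
```

```text
time_s: 2.75 position: [498.9, -38.9, 70.2] wrist_force: [-4.1, 7.1, 13.3] grasp_force: 38.9 
time_s: 3.17 position: [503.0, -42.2, 70.2] wrist_force: [-2.5, 5.1, 10.4] grasp_force: 38.8 
time_s: 3.58 position: [507.4, -45.4, 70.3] wrist_force: [-1.7, 2.6, 11.4] grasp_force: 38.7 
time_s: 4.0 position: [511.4, -48.1, 70.2] wrist_force: [-3.4, 3.1, 12.7] grasp_force: 38.9
```

Click 1 felt: the push went 8 → 5.6 → 3.1 and then rose to 4.6 N in the notch. Next is click 2.

```bash
f(){ grep -E 'time|posi|force' | tr '\n' ' '; echo; }
python3 -m inch '[[-1,0.9,-0.5,0,0,0,0.0085],[-1,0.9,-0.5,0,0,0,0.0085],[-1,0.9,-0.5,0,0,0,0.0085],[-1,0.9,-0.6,0,0,0,0.0085],[-1,0.8,-0.6,0,0,0,0.0085]]' | f
python3 -m inch '[[-1,0.9,-0.5,0,0,0,0.0085],[-1,0.9,-0.5,0,0,0,0.0085],[-1,0.9,-0.5,0,0,0,0.0085],[-1,0.9,-0.5,0,0,0,0.0085],[-1,0.9,-0.5,0,0,0,0.0085]]' | f
python3 -m inch '[[-1,0.9,-0.5,0,0,0,0.0085],[-1,0.9,-0.5,0,0,0,0.0085],[-1,0.9,-0.5,0,0,0,0.0085],[-1,0.9,-0.4,0,0,0,0.0085],[-1,1,-0.4,0,0,0,0.0085]]' | f
python3 -m inch '[[-1,0.9,-0.4,0,0,0,0.0085],[-1,0.9,-0.4,0,0,0,0.0085],[-1,0.9,-0.4,0,0,0,0.0085],[-1,0.9,-0.4,0,0,0,0.0085],[-1,1,-0.4,0,0,0,0.0085]]' | f
```

```text
time_s: 4.42 position: [515.4, -50.5, 70.2] wrist_force: [-4.5, 8.8, 13.5] grasp_force: 39.1 
time_s: 4.83 position: [520.1, -53.1, 70.2] wrist_force: [-1.9, 5.5, 12.0] grasp_force: 38.9 
time_s: 5.25 position: [525.0, -55.5, 70.2] wrist_force: [-1.9, 4.4, 11.0] grasp_force: 38.8 
time_s: 5.67 position: [529.3, -57.4, 70.2] wrist_force: [-3.9, 7.0, 12.1] grasp_force: 38.9
```

Click 2 felt: about 8.3 → 4.4 → 3.7, then rising to 6.9 N. There is a small inward radial pull, so I'll trim y slightly. Next is click 3.

```bash
f(){ grep -E 'time|posi|force' | tr '\n' ' '; echo; }
python3 -m inch '[[-1,0.9,-0.3,0,0,0,0.0085],[-1,0.9,-0.3,0,0,0,0.0085],[-1,1,-0.3,0,0,0,0.0085],[-1,1,-0.3,0,0,0,0.0085],[-1,1,-0.3,0,0,0,0.0085]]' | f
python3 -m inch '[[-1,1,-0.3,0,0,0,0.0085],[-1,1,-0.3,0,0,0,0.0085],[-1,1,-0.3,0,0,0,0.0085],[-1,0.9,-0.3,0,0,0,0.0085],[-1,0.9,-0.3,0,0,0,0.0085]]' | f
python3 -m inch '[[-1,1,-0.3,0,0,0,0.0085],[-1,1,-0.3,0,0,0,0.0085],[-1,1,-0.3,0,0,0,0.0085],[-1,1,-0.3,0,0,0,0.0085],[-1,0.9,-0.2,0,0,0,0.0085]]' | f
python3 -m inch '[[-1,1,-0.3,0,0,0,0.0085],[-1,1,-0.2,0,0,0,0.0085],[-1,1,-0.2,0,0,0,0.0085],[-1,1,-0.2,0,0,0,0.0085],[-1,1,-0.2,0,0,0,0.0085]]' | f
```

```text
time_s: 6.08 position: [533.5, -59.0, 70.2] wrist_force: [-7.6, 3.3, 15.5] grasp_force: 39.3 
time_s: 6.5 position: [538.5, -60.7, 70.2] wrist_force: [-6.5, 1.8, 13.7] grasp_force: 39.1 
time_s: 6.92 position: [543.7, -62.2, 70.2] wrist_force: [-4.6, -0.4, 11.7] grasp_force: 38.9 
time_s: 7.33 position: [548.5, -63.3, 70.2] wrist_force: [-6.6, -1.4, 13.4] grasp_force: 39.1
```

Click 3 felt: 8.3 → 6.8 → 4.3, then rising to 5.9 N. Next is click 4.

```bash
f(){ grep -E 'time|posi|force' | tr '\n' ' '; echo; }
python3 -m inch '[[-1,1,-0.2,0,0,0,0.0085],[-1,1,-0.2,0,0,0,0.0085],[-1,1,-0.2,0,0,0,0.0085],[-1,1,-0.2,0,0,0,0.0085],[-1,1,-0.2,0,0,0,0.0085]]' | f
python3 -m inch '[[-1,1,-0.2,0,0,0,0.0085],[-1,1,-0.2,0,0,0,0.0085],[-1,1,-0.2,0,0,0,0.0085],[-1,1,-0.1,0,0,0,0.0085],[-1,1,-0.1,0,0,0,0.0085]]' | f
python3 -m inch '[[-1,1,-0.1,0,0,0,0.0085],[-1,1,-0.1,0,0,0,0.0085],[-1,1,-0.1,0,0,0,0.0085],[-1,1,-0.1,0,0,0,0.0085],[-1,1,-0.2,0,0,0,0.0085]]' | f
python3 -m inch '[[-1,1,-0.1,0,0,0,0.0085],[-1,1,-0.1,0,0,0,0.0085],[-1,1,-0.1,0,0,0,0.0085],[-1,1,-0.1,0,0,0,0.0085],[-1,1.1,0,0,0,0,0.0085]]' | f
```

```text
time_s: 7.75 position: [553.0, -64.2, 70.2] wrist_force: [-9.2, -0.6, 16.1] grasp_force: 39.3 
time_s: 8.17 position: [558.3, -65.1, 70.2] wrist_force: [-7.9, -1.4, 14.6] grasp_force: 39.1 
time_s: 8.58 position: [563.6, -65.7, 70.2] wrist_force: [-5.5, 0.1, 11.7] grasp_force: 38.8 
time_s: 9.0 position: [568.4, -66.0, 70.2] wrist_force: [-6.5, 0.4, 13.6] grasp_force: 39.1
```

Click 4 felt: 9.2 → 7.9 → 5.5, then rising to 6.5 N. Next is the fifth click, then settle.

```bash
f(){ grep -E 'time|posi|force' | tr '\n' ' '; echo; }
python3 -m inch '[[-1,1,0,0,0,0,0.0085],[-1,1,0,0,0,0,0.0085],[-1,1,0,0,0,0,0.0085],[-1,1,-0.1,0,0,0,0.0085],[-1,1.1,-0.1,0,0,0,0.0085]]' | f
python3 -m inch '[[-1,1,0,0,0,0,0.0085],[-1,1,0,0,0,0,0.0085],[-1,1,0,0,0,0,0.0085],[-1,1,0,0,0,0,0.0085],[-1,1.1,0,0,0,0,0.0085]]' | f
python3 -m inch '[[-1,1,0,0,0,0,0.0085],[-1,1,0,0,0,0,0.0085],[-1,1,0,0,0,0,0.0085],[-1,1,0.1,0,0,0,0.0085],[-1,1.1,0.1,0,0,0,0.0085]]' | f
python3 -m inch '[[-1,1,0.1,0,0,0,0.0085],[-1,1,0.1,0,0,0,0.0085],[-1,1,0.1,0,0,0,0.0085],[-1,1,0.1,0,0,0,0.0085],[-1,1,0.1,0,0,0,0.0085]]' | f
python3 -m inch '[[-1,0,0,0,0,0,0],[-1,0,0,0,0,0,0],[-1,0,0,0,0,0,0],[-1,0,0,0,0,0,0],[-1,0,0,0,0,0,0]]' | f
```

```text
time_s: 9.42 position: [573.1, -66.2, 70.2] wrist_force: [-9.3, 0.8, 14.9] grasp_force: 39.3 
time_s: 9.83 position: [578.4, -66.1, 70.2] wrist_force: [-8.2, 2.1, 12.6] grasp_force: 39.1 
time_s: 10.25 position: [583.8, -65.8, 70.2] wrist_force: [-5.9, 2.6, 12.0] grasp_force: 38.9 
time_s: 10.67 position: [588.5, -65.3, 70.2] wrist_force: [-9.2, 2.7, 13.1] grasp_force: 39.2 
time_s: 11.08 position: [588.4, -65.3, 70.2] wrist_force: [-8.0, 2.2, 13.6] grasp_force: 39.1
```

Click 5 felt: 9.5 → 8.3 → 6, then rising to 9.3, settling at 8.2 N in the notch. Now I'll check the angle with a circle fit through the tool path, and look at the bar.

Run:
```python
from h import *
from bench import bot
P=np.array([[495.6,-36],[498.9,-38.9],[503,-42.2],[507.4,-45.4],[511.4,-48.1],[515.4,-50.5],[520.1,-53.1],[525,-55.5],[529.3,-57.4],[533.5,-59],[538.5,-60.7],[543.7,-62.2],[548.5,-63.3],[553,-64.2],[558.3,-65.1],[563.6,-65.7],[568.4,-66],[573.1,-66.2],[578.4,-66.1],[583.8,-65.8],[588.4,-65.3]])
for fix in (0,1):
    g=lambda v:np.hypot(*(P-v[:2]).T)-(120 if fix else v[2])
    r=least_squares(g,[575,53,120]); d=P-r.x[:2]; th=np.arctan2(d[:,1],d[:,0]); print(r.x,abs(r.fun).max(),((th-th[0])[[4,8,12,16,20]]/.17).round(3))
c=bot.capture("scene"); q=np.load("q.npy")
a=rectify(c,q,32,-20,190,-20,200,2.2)
b=cv2.resize(c["image"][165:310,240:400],None,fx=3,fy=3,interpolation=cv2.INTER_CUBIC)[:,:,:]
h=max(a.shape[0],b.shape[0]); o=np.zeros((h,800,3),np.uint8); o[:a.shape[0],:300]=a[:,:300]; 
a=rectify(c,q,32,-20,130,-20,200,1.4); o[:]=0; o[:a.shape[0],:a.shape[1]]=a; o[:b.shape[0],315:315+b.shape[1]]=b
cv2.imwrite("pics/end.png",o[:,:,::-1])
```

```text
[573.9045329   50.69249967 116.86847771] 0.0896869313918387 [1.003 2.019 3.031 4.044 5.053]
[574.87861631  53.77731951 120.        ] 0.2291099506342249 [0.977 1.967 2.952 3.937 4.92 ]
```

View pics/end.png

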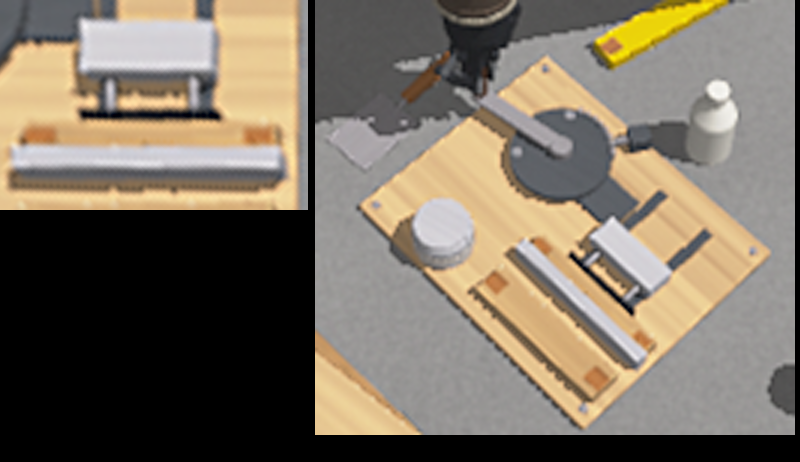

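The picture shows the bar moved over to the fence and nothing else disturbed. The pad gap is too coarse to judge here, so I'll compare before and after at higher scale.

Run:
```python
from h import *
from bench import bot
c=bot.capture("scene"); q=np.load("q.npy")
o=[]
for im in (cv2.imread("pics/scene0.png")[:,:,::-1].copy(),c["image"]):
    c["image"]=im; a=rectify(c,q,32,-10,110,20,170,5)[:, :].copy()
    g=rectify(c,q,32,-10,110,60,120,1)
    print(np.median(g[:,30:42],axis=1).astype(int)[20:,:2].tolist())
    a=cv2.resize(a,(790,298))
    for x in range(0,110,10): cv2.line(a,(0,int((x+10)*298/120)),(12 if x%50 else 25,int((x+10)*298/120)),(255,0,0),1)
    o.append(a)
cv2.imwrite("pics/cmp.png",np.vstack(o)[:,:,::-1])
```

```text
[[123, 104], [126, 105], [126, 104], [125, 102], [122, 100], [120, 99], [118, 97], [129, 104], [152, 122], [184, 148], [213, 174], [234, 195], [243, 208], [245, 214], [245, 218], [246, 220], [248, 222], [250, 221], [250, 215], [242, 202], [223, 181], [190, 153], [144, 118], [96, 81], [58, 51], [35, 33], [22, 24], [16, 20], [13, 17], [11, 15], [11, 14], [14, 16], [25, 24], [48, 41], [76, 63], [103, 85], [118, 98], [124, 103], [123, 103], [122, 101], [128, 105], [147, 120], [174, 141], [201, 163], [222, 181], [233, 193], [237, 197], [234, 196], [229, 192], [224, 187], [221, 183], [219, 179], [217, 177], [215, 175], [214, 174], [214, 174], [214, 174], [215, 174], [216, 175], [219, 178], [222, 181], [226, 184], [227, 185], [223, 181], [211, 171], [194, 157], [170, 138], [141, 114], [116, 93], [94, 75], [83, 64], [86, 67], [102, 86], [132, 119], [164, 156], [191, 187], [210, 207], [218, 217], [219, 218], [217, 216], [213, 212], [210, 208], [209, 207], [210, 207], [213, 211], [217, 214], [219, 216], [216, 213], [201, 198], [176, 173], [144, 142], [119, 117], [97, 98], [86, 87], [83, 84], [
[... 514 characters left out ...]
8, 137], [199, 164], [228, 190], [246, 207], [254, 215], [248, 210], [236, 197], [210, 174], [176, 144], [128, 105], [82, 69], [40, 36], [8, 11], [0, 4], [14, 16], [50, 44], [99, 82], [145, 118], [184, 148], [214, 173], [228, 185], [232, 189], [230, 188], [225, 185], [221, 180], [217, 176], [215, 174], [214, 172], [214, 172], [215, 173], [215, 172], [214, 170], [213, 169], [212, 170], [210, 176], [210, 186], [210, 197], [211, 206], [211, 210], [210, 210], [208, 208], [207, 206], [206, 204], [207, 204], [208, 206], [212, 209], [215, 213], [218, 215], [214, 212], [199, 197], [174, 172], [142, 141], [117, 116], [97, 97], [86, 86], [83, 84], [88, 88], [95, 93], [104, 98], [113, 102], [122, 105]]
```

View pics/cmp.png

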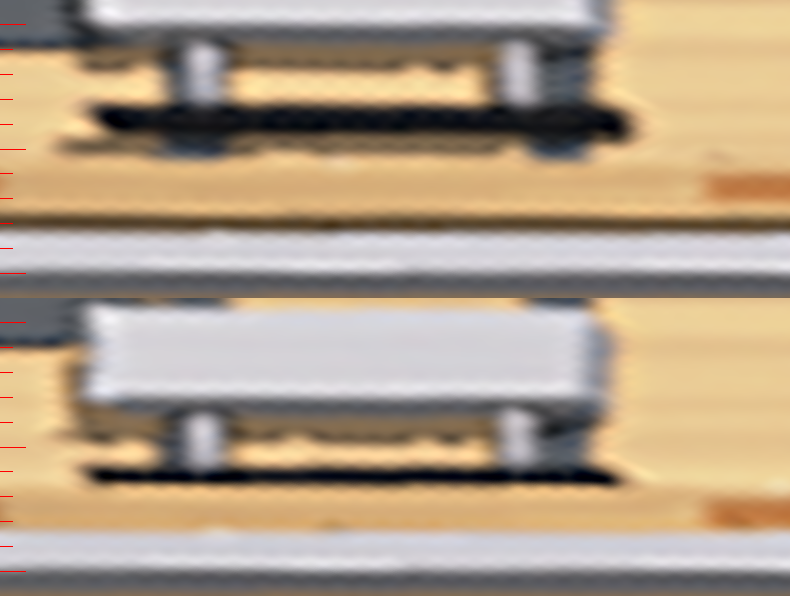

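The comparison settles it. The jaw moved about 31 mm, which is 5 × 6 mm. The pad now touches the bar, and the dark gap between bar and fence is gone. The fitted lever angle is 4.92–5.05 notches, and the hold is steady. I'm handing in.

```bash
python3 -c "
from bench import bot
s=bot.sense(); print(s['time_s'],s['position'],s['wrist_force'],s['grasp_force']); print(bot.sign_off())"
```

```text
11.1833 [588.38526041 -65.30234044  70.18484125] [-8.13217163  3.06991056 13.9813994 ] 39.128260016441345
the job is handed in; nothing more can be done
None
```

The narrow bar was in the clamp, so I advanced the lever exactly five clicks and handed in at 11.2 s, with the handle still gripped in notch five and the bar pressed home against the fence.

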